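# Feel along a glued inlay strip

## Robot

A 7-joint arm with a two-finger parallel gripper is mounted at the origin on the work surface. World frame = base frame: x ahead of the robot, y to its left, z up, the work surface at z = 0. Lengths are in m, angles in rad, forces in N, time in s.
With the tool pointing down it reaches from about 0.425 to 0.95 m from the base axis. Payload 4.7 kg.
Tool frame: the origin (TCP) lies between the finger pads; the fingertips stand ctrl.tip_reach ahead of it and the grasp point (between the pads) is the TCP (ctrl.tip_reach is the distance from the TCP to the fingertips, in m); z points along the fingers, y is the line along which they close (so a half turn about z gives the same grasp; the last joint's range is limited). The gripper opens to 87 mm and grips with 3 to 60 N. Pads are 19 mm wide; open, the fingers measure 117 mm over their backs; the gripper's body (75 mm by 190 mm) begins 51 mm behind the grasp point.
Start: joints at [-1.129, 0.469, -0.049, 1.532, 0.024, 1.141, -0.082], TCP at [0.306, 0.602, 0.242] pointing down, gripper open.
Joint ranges: [-2.59, 2.59], [-0.33, 1.99], [-1.39, 1.29], [0.1, 2.45], [-1.04, 4.18], [0.21, 1.99], [-2.66, 2.66]. Speed limits (rad/s): [2.57, 2.57, 3.14, 3.14, 3.14, 3.14, 3.14].

## Interface

Orientations are given as a unit quaternion [x, y, z, w].
In Python, from station import ctrl gives the robot as it stands. The module is installed in compiled form; this text tells all that it offers.
- The arm moves only by the tool step_arm, never from a script. Its argument "plan" is a list of rows, each an object with "jaw": the closure, from -1 (fully open) to 1 (shut); "offset": the shift along the world's x, y, z in cm, a list of three; "delta_rot": the turn, a rotation vector about the world's x, y, z in degrees, a list of three. In form: [{"jaw": jaw, "offset": [tx, ty, tz], "delta_rot": [ax, ay, az]}, ...]. A call has 1 to 10 rows; each row shifts and turns the commanded pose from where the row before left it; what a row does not reach is not made up. A row lasts 1/12 s, in which the tool goes at most 41.7 mm and 7.16 degrees, less where a joint would pass 70% of its speed; a pose out of reach is approached as far as the arm can. A call is refused whole if a number of a shift passes 4.17 or a number of a turn 7.16, either way. A call with a gripper value outside its range is refused whole. The fingers move at their own pace and stop on an object; "squeeze" is the grip in N (left out, the last holds). Time passes only in rows, so rows that do not move let the fingers close. It gives the time, the measured TCP pose, the force, the opening and the grip force at its end, in the units of the state.
- ctrl.observe(): the state, without advancing time (a new reading comes with each control period).
- ctrl.capture(name): name is "side" or "top" or "wrist"; returns a dict with "frame" (400x640x3 uint8, blue, green, red), "K" (3x3 intrinsics, pixels), "k1" (the pictures are not rectified: a ray, as slopes to the right and down, at radius r is drawn at 1 + k1 r^2 times it, then the intrinsics apply), "R" (3x3) and "t" (3): a world point X has camera coordinates R X + t; the wrist camera has in their place "hand_eye" (4x4, takes a point from camera to tool coordinates, whose origin is the TCP and whose axes are the flange's). Camera axes: x right, y down, z forward; pixel columns grow to the right and rows downward; lengths in m; the calibration is good to about 2 mm. A picture is of the moment at which its call begins: read the wrist's pose just before it. There is no depth.
- ctrl.close_job(): hands the job in; it is judged then, once.
The state is a dict: "clock": time; "joint_pos": joint angles; "qvel": joint speeds; "joint_torque": joint torques, N m; "eef_pos": TCP position; "ee_rot": TCP orientation; "wrist_force": force on the tool from outside, world axes, zero at the start; "moment": the same for the moment, N m; "finger_gap": finger opening in m; "finger_force": force on a finger pad.
Only numpy, scipy, OpenCV 4.12 (cv2) and the standard library are available. Lean on these libraries where they do the work, as an engineer would, in place of code of your own. Each camera call takes 0.05 s, during which the arm holds its last target. There are 200 camera calls.

## Task

Feel along the whole of the dark inlay strip in the plywood panel with a fingertip, pressing only lightly: begin on its end by the red dot and run to its end by the blue dot. Keep the fingers off the freshly oiled plywood, never press the panel hard down on its rubber pucks, and do not shift, lift or tip the sanding block, tape measure, glue bottle or jar. Finish while holding the fingertip lightly on the strip's end by the blue dot.

Things in the scene. Friction and masses are not known exactly. Their poses are not given: they have to be found in the camera images.
- seg1: Piece 1 of the 7 straight pieces, laid end to end in order, that make up the dark-brown S-curved inlay strip (14 mm wide, top 3 mm above the plywood). Origin: middle of its top face, which is 51 mm above the bench when not pressed; x runs along the piece towards piece 2, z up; the piece is 44 mm long, so it ends 22 mm either side of the origin. One end of the strip.
- seg2: Piece 2 of the 7 straight pieces, laid end to end in order, that make up the dark-brown S-curved inlay strip (14 mm wide, top 3 mm above the plywood). Origin: middle of its top face, which is 51 mm above the bench when not pressed; x runs along the piece towards piece 3, z up; the piece is 35 mm long, so it ends 17 mm either side of the origin. It adjoins the neighbouring pieces.
- seg3: Piece 3 of the 7 straight pieces, laid end to end in order, that make up the dark-brown S-curved inlay strip (14 mm wide, top 3 mm above the plywood). Origin: middle of its top face, which is 51 mm above the bench when not pressed; x runs along the piece towards piece 4, z up; the piece is 39 mm long, so it ends 20 mm either side of the origin. It adjoins the neighbouring pieces.
- seg4: Piece 4 of the 7 straight pieces, laid end to end in order, that make up the dark-brown S-curved inlay strip (14 mm wide, top 3 mm above the plywood). Origin: middle of its top face, which is 51 mm above the bench when not pressed; x runs along the piece towards piece 5, z up; the piece is 46 mm long, so it ends 23 mm either side of the origin. It adjoins the neighbouring pieces.
- seg5: Piece 5 of the 7 straight pieces, laid end to end in order, that make up the dark-brown S-curved inlay strip (14 mm wide, top 3 mm above the plywood). Origin: middle of its top face, which is 51 mm above the bench when not pressed; x runs along the piece towards piece 6, z up; the piece is 39 mm long, so it ends 20 mm either side of the origin. It adjoins the neighbouring pieces.
- seg6: Piece 6 of the 7 straight pieces, laid end to end in order, that make up the dark-brown S-curved inlay strip (14 mm wide, top 3 mm above the plywood). Origin: middle of its top face, which is 51 mm above the bench when not pressed; x runs along the piece towards piece 7, z up; the piece is 35 mm long, so it ends 17 mm either side of the origin. It adjoins the neighbouring pieces.
- seg7: Piece 7 of the 7 straight pieces, laid end to end in order, that make up the dark-brown S-curved inlay strip (14 mm wide, top 3 mm above the plywood). Origin: middle of its top face, which is 51 mm above the bench when not pressed; x runs along the piece away from piece 6, z up; the piece is 44 mm long, so it ends 22 mm either side of the origin. One end of the strip.
- plywood: Pale plywood panel, 250 mm (its x) by 370 mm (its y) by 18 mm, that carries the strip, freshly oiled. Origin: centre of its underside, 30 mm above the bench; top 48 mm above the bench. It cannot shift sideways or tilt; it rests on four soft black rubber pucks and sinks level when pressed.
- panel (a joint): How far the panel (plywood and strip together) is pressed down into its rubber pucks, m: 0 at rest, hard stop at 0.012. It starts to yield at 1 to 2 N and then takes about 1 N more per mm, and comes back up when let go; resting a fingertip 3 to 5 mm below the unpressed strip top is a light touch.
- dot_red: Flat red sticker dot, 22 mm across and 1.5 mm thick, on the plywood about 32 mm beyond one end of the strip (where to begin; it may be at either end). Origin: centre of its underside. A mark only, not an obstacle.
- dot_blue: Flat blue sticker dot, the same size, 32 mm beyond the strip's other end (where to finish). Origin: centre of its underside. A mark only, not an obstacle.
- sanding_block: Cork sanding block with a reddish foot, 50 x 90 mm, 27 mm tall, lying loose on one corner area of the plywood, beside the strip. Origin: centre of its underside. Leave alone.
- tape_measure: Yellow tape measure, about 50 x 62 mm, 34 mm tall, lying loose on the plywood on the other side of the strip. Origin: centre of its underside. Leave alone.
- glue: Loose white glue bottle with yellow label and orange cap, 60 mm across, 140 mm tall, standing on the bench beyond one short edge of the panel. Origin: centre of its underside. Leave alone.
- screw_jar: Loose amber glass jar with black lid, 64 mm across, 75 mm tall, standing on the bench beyond the other short edge of the panel. Origin: centre of its underside. Leave alone.

How it is judged:
On the way, in this order (a step that is already met when the one before it is completed fails the run):
1. a fingertip touches the strip's piece next to the red dot (((horizontal distance between dot_red and seg1 below 0.1 m and contact force between the fingers and seg1 above 0.4 N) or (horizontal distance between dot_red and seg7 below 0.1 m and contact force between the fingers and seg7 above 0.4 N))), for 0.05 s.
2. the fingertip has moved on to the strip's piece number 2, counted from the red dot (((horizontal distance between dot_red and seg1 below 0.1 m and contact force between the fingers and seg2 above 0.4 N and not (contact force between the fingers and seg1 above 0.4 N)) or (horizontal distance between dot_red and seg7 below 0.1 m and contact force between the fingers and seg6 above 0.4 N and not (contact force between the fingers and seg7 above 0.4 N)))), for 0.05 s.
3. the fingertip has moved on to the strip's piece number 3, counted from the red dot (((horizontal distance between dot_red and seg1 below 0.1 m and contact force between the fingers and seg3 above 0.4 N and not (contact force between the fingers and seg2 above 0.4 N)) or (horizontal distance between dot_red and seg7 below 0.1 m and contact force between the fingers and seg5 above 0.4 N and not (contact force between the fingers and seg6 above 0.4 N)))), for 0.05 s.
4. the fingertip has moved on to the strip's piece number 4, counted from the red dot (((horizontal distance between dot_red and seg1 below 0.1 m and contact force between the fingers and seg4 above 0.4 N and not (contact force between the fingers and seg3 above 0.4 N)) or (horizontal distance between dot_red and seg7 below 0.1 m and contact force between the fingers and seg4 above 0.4 N and not (contact force between the fingers and seg5 above 0.4 N)))), for 0.05 s.
5. the fingertip has moved on to the strip's piece number 5, counted from the red dot (((horizontal distance between dot_red and seg1 below 0.1 m and contact force between the fingers and seg5 above 0.4 N and not (contact force between the fingers and seg4 above 0.4 N)) or (horizontal distance between dot_red and seg7 below 0.1 m and contact force between the fingers and seg3 above 0.4 N and not (contact force between the fingers and seg4 above 0.4 N)))), for 0.05 s.
6. the fingertip has moved on to the strip's piece number 6, counted from the red dot (((horizontal distance between dot_red and seg1 below 0.1 m and contact force between the fingers and seg6 above 0.4 N and not (contact force between the fingers and seg5 above 0.4 N)) or (horizontal distance between dot_red and seg7 below 0.1 m and contact force between the fingers and seg2 above 0.4 N and not (contact force between the fingers and seg3 above 0.4 N)))), for 0.05 s.
7. the fingertip has moved on to the strip's piece number 7, counted from the red dot (((horizontal distance between dot_red and seg1 below 0.1 m and contact force between the fingers and seg7 above 0.4 N and not (contact force between the fingers and seg6 above 0.4 N)) or (horizontal distance between dot_red and seg7 below 0.1 m and contact force between the fingers and seg1 above 0.4 N and not (contact force between the fingers and seg2 above 0.4 N)))), for 0.05 s.
At the end, for the whole second after the job is handed in: A fingertip rests on the strip's end piece by the blue dot with more than 0.4 N, the panel sunk less than 10.5 mm (short of its stop at 12 mm), and the sanding block, tape measure, glue bottle and jar within 20 mm of where they began and upright (((horizontal distance between dot_red and seg1 below 0.1 m and contact force between the fingers and seg7 above 0.4 N) or (horizontal distance between dot_red and seg7 below 0.1 m and contact force between the fingers and seg1 above 0.4 N)) and value of joint panel below 0.0105 m and distance of each of sanding_block, tape_measure, glue, screw_jar from where it was at the start of the episode below 0.02 m and angle between each of sanding_block, tape_measure, glue, screw_jar's own z axis and vertical below 0.2 rad); the arm keeps its last pose, push and grip.
It fails at once if a finger presses on the oiled plywood (over 1 N) (contact force between the fingers and plywood above 1 N).
It fails at once if the panel is pressed hard down on its pucks (over 10.5 mm) (value of joint panel above 0.0105 m).
It fails at once if the sanding block, tape measure, glue bottle or jar is shifted over 20 mm, lifted or tipped (distance of any of sanding_block, tape_measure, glue, screw_jar from where it was at the start of the episode above 0.02 m or angle between any of sanding_block, tape_measure, glue, screw_jar's own z axis and vertical above 0.2 rad).
It also fails if it takes over 48 s, if anything falls off the work surface, if the arm or the gripper's body presses on something with over 40 N, if the wrist force passes 120 N, or if a joint passes its speed limit or range.

## Working session

There is one attempt and no reset: what is moved stays moved. The work goes in short steps, Python scripts to look and compute and a tool call to move; the robot and the scene stay as the last step left them, time stands still between calls to the robot, and variables do not carry over. Pictures are saved under pics/ and viewed, at most 10 in all, crops included, and the job is handed in when it is done.

Besides the shell and the picture viewer there is one more tool, called after "Request:" as name(argument=value, ...) on one line, values as JSON. step_arm: Moves the arm, as the interface text tells. Its arguments: {"type":"object","properties":{"plan":{"type":"array","items":{"type":"object","properties":{"jaw":{"type":"number"},"offset":{"type":"array","items":{"type":"number"}},"delta_rot":{"type":"array","items":{"type":"number"}}}}},"squeeze":{"type":"number"}},"required":["plan"]}

```bash
mkdir -p pics; python3 - <<'E'
from station import ctrl
import cv2
s=ctrl.observe(); print(s['clock'],s['eef_pos'],s['ee_rot'],s['finger_gap'],ctrl.tip_reach)
for n in('top','side'):
    c=ctrl.capture(n); cv2.imwrite(f'pics/{n}.png',c['frame']); print(n,c['K'],c['k1'],c['R'],c['t'])
E
```

```text
0.0 [0.3059221  0.60106913 0.24049582] [ 2.33214494e-01  9.72424833e-01 -9.52955766e-04 -1.88464070e-04] 0.08666596771306556 0.019
top [[411.0525571    0.         313.98024907]
 [  0.         411.0525571  199.86606035]
 [  0.           0.           1.        ]] -0.0033936772237766616 [[-0.00963589 -0.99969839  0.02258933]
 [-0.99297808  0.00690258 -0.11809696]
 [ 0.11790541 -0.02356868 -0.9927451 ]] [0.05663147 0.58082826 1.15401261]
side [[519.12098161   0.         326.51176355]
 [  0.         519.12098161 197.29880234]
 [  0.           0.           1.        ]] 0.02843465264083619 [[ 0.96569676 -0.25948616  0.00983315]
 [-0.16697352 -0.64951407 -0.74178926]
 [ 0.19887082  0.71470161 -0.67056096]] [-0.53119702  0.16355186  1.17835374]
```

View pics/top.png

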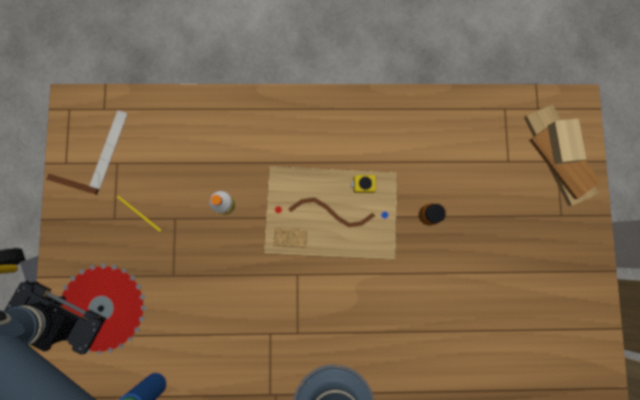

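View pics/side.png

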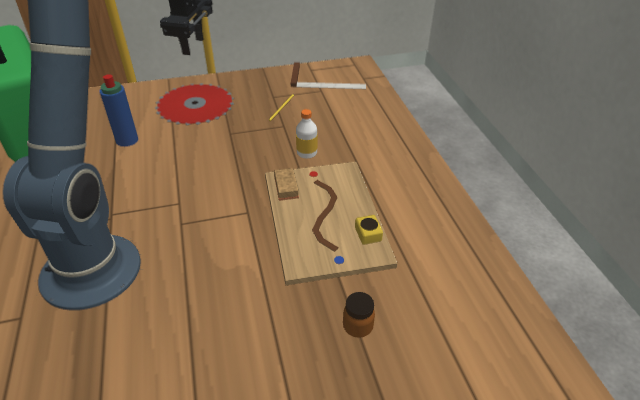

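The top view shows the red dot at about (278,210), the blue dot at (384,215) and the strip between them. The block is at (290,237), the tape at (364,184), the glue at (222,202) and the jar at (432,213). The side view agrees.

```bash
cat > h.py <<'E'
import numpy as np, cv2
from scipy.spatial.transform import Rotation as Rn
from station import ctrl
def cam(name):
    s=ctrl.observe(); c=ctrl.capture(name)
    if name=='wrist':
        T=np.eye(4);T[:3,:3]=Rn.from_quat(s['ee_rot']).as_matrix();T[:3,3]=s['eef_pos']
        W=T@np.array(c['hand_eye'])
    else:
        W=np.eye(4);R=np.array(c['R']);W[:3,:3]=R.T;W[:3,3]=-R.T@np.array(c['t'])
    return c['frame'],np.array(c['K']),c['k1'],W
def plane(px,K,k1,W,z):
    p=cv2.undistortPoints(np.array(px,float).reshape(-1,1,2),K,np.array([k1,0,0,0,0.])).reshape(-1,2)
    d=np.c_[p,np.ones(len(p))]@W[:3,:3].T; o=W[:3,3]
    return o+d*((z-o[2])/d[:,2])[:,None]
def blob(m):
    n,l,s,c=cv2.connectedComponentsWithStats(m.astype(np.uint8)); 
    i=1+np.argmax(s[1:,4]); return l==i,c[i],s[i]
def masks(f):
    h=cv2.cvtColor(f,cv2.COLOR_BGR2HSV).astype(int);H,S,V=h[...,0],h[...,1],h[...,2]
    return ((H<6)|(H>172))&(S>150)&(V>110),(H>100)&(H<130)&(S>130)&(V>80),((H<16)|(H>170))&(V<125)&(V>30)&(S>60)
def near(m,x0,y0,x1,y1):
    z=np.zeros_like(m); z[y0:y1,x0:x1]=m[y0:y1,x0:x1]; return z
def line(P,r,b,step=.012):
    u=(b-r)/np.linalg.norm(b-r); t=(P-r)@u; k=np.round(t/step).astype(int)
    return np.array([P[k==i].mean(0) for i in range(k.min(),k.max()+1) if (k==i).sum()>2])
E
python3 - <<'E'
from h import *
np.set_printoptions(precision=4,suppress=True)
for n,box in(('top',(266,195,396,232)),('side',(300,168,352,268))):
    f,K,k1,W=cam(n); r,b,s=[near(m,*box) for m in masks(f)]
    R=plane(blob(r)[1],K,k1,W,.0495)[0,:2];B=plane(blob(b)[1],K,k1,W,.0495)[0,:2]
    m,_,st=blob(s); P=plane(np.argwhere(m)[:,::-1],K,k1,W,.051)[:,:2]
    print(n,R,B,np.linalg.norm(R-B),st); print(line(P,R,B,.02))
c=ctrl.capture('wrist'); print(c['K'],c['hand_eye'],c['k1'])
E
```

```text
top [0.5532 0.1546] [ 0.536  -0.1477] 0.3027369561086974 [289 198  85  29 382]
[[ 0.5584  0.1139]
 [ 0.572   0.0935]
 [ 0.5788  0.0721]
 [ 0.5789  0.0518]
 [ 0.5692  0.0329]
 [ 0.5554  0.0144]
 [ 0.538  -0.0042]
 [ 0.5212 -0.0239]
 [ 0.5107 -0.0431]
 [ 0.5099 -0.0634]
 [ 0.5157 -0.0839]
 [ 0.5282 -0.1035]
 [ 0.5347 -0.1153]]
side [0.5534 0.1485] [ 0.5364 -0.1535] 0.3024474277466904 [312 180  26  71 495]
[[ 0.5581  0.1072]
 [ 0.571   0.0876]
 [ 0.5782  0.0664]
 [ 0.5794  0.0462]
 [ 0.5696  0.0274]
 [ 0.5549  0.0078]
 [ 0.5367 -0.0109]
 [ 0.5218 -0.0301]
 [ 0.5104 -0.0491]
 [ 0.51   -0.0696]
 [ 0.5157 -0.0902]
 [ 0.5294 -0.1105]
 [ 0.5338 -0.1231]]
[[288.9255   0.     322.862 ]
 [  0.     288.9255 200.4339]
 [  0.       0.       1.    ]] [[-0.     -0.9649 -0.2627  0.0721]
 [ 1.     -0.0001  0.0001  0.0003]
 [-0.0001 -0.2627  0.9649 -0.1426]
 [ 0.      0.      0.      1.    ]] 0.005192197757536644
```

Request:
step_arm(plan=[{"jaw":1,"offset":[1.1,-3.0,0],"delta_rot":[0,0,-4]},{"jaw":1,"offset":[1.1,-3.5,0],"delta_rot":[0,0,-4.5]},{"jaw":1,"offset":[1.1,-3.5,0],"delta_rot":[0,0,-4.5]},{"jaw":1,"offset":[1.1,-3.5,0],"delta_rot":[0,0,-4.5]},{"jaw":1,"offset":[1.1,-3.5,0],"delta_rot":[0,0,-4.5]},{"jaw":1,"offset":[1.1,-3.5,0],"delta_rot":[0,0,-4.5]},{"jaw":1,"offset":[1.1,-3.5,0],"delta_rot":[0,0,-4.5]},{"jaw":1,"offset":[1.1,-3.5,0],"delta_rot":[0,0,-4.5]},{"jaw":1,"offset":[1.1,-3.5,0],"delta_rot":[0,0,-4.5]},{"jaw":1,"offset":[1.1,-3.5,0],"delta_rot":[0,0,-4.5]}], squeeze=5)

```text
clock: 1.08
eef_pos: [0.4163, 0.2548, 0.2417]
ee_rot: [0.586, 0.811, 0.0, -0.0]
wrist_force: [0.2, 0.2, -0.4]
finger_gap: 0.028
finger_force: 0.0
```

Request:
step_arm(plan=[{"jaw":1,"offset":[1.1,-3.5,0],"delta_rot":[0,0,-4.5]},{"jaw":1,"offset":[1.1,-3.5,0],"delta_rot":[0,0,-4.5]},{"jaw":1,"offset":[1.1,-3.5,0],"delta_rot":[0,0,-4.5]},{"jaw":1,"offset":[1.1,-3.5,0],"delta_rot":[0,0,-4.5]},{"jaw":1,"offset":[0,-3,0],"delta_rot":[0,0,0]},{"jaw":1,"offset":[0,0,0],"delta_rot":[0,0,0]},{"jaw":1,"offset":[0,0,0],"delta_rot":[0,0,0]}])

```text
clock: 1.67
eef_pos: [0.4602, 0.085, 0.2417]
ee_rot: [0.705, 0.709, 0.0, -0.0]
wrist_force: [0.7, 1.2, 1.5]
finger_gap: 0.0006
finger_force: 0.0
```

```bash
python3 - <<'E'
from h import *
np.set_printoptions(precision=4,suppress=True)
s=ctrl.observe();print(s['clock'],s['eef_pos'],Rn.from_quat(s['ee_rot']).as_matrix(),s['finger_gap'],s['wrist_force'],s['joint_pos'])
f,K,k1,W=cam('wrist'); cv2.imwrite('pics/w1.png',f)
np.savez('w1.npz',f=f,K=K,k1=k1,W=W)
r,b,d=masks(f)
for m in(r,b,d):
    _,c,st=blob(m);print(c,st,plane(c,K,k1,W,.05)[0])
E
```

```text
1.6667 [0.4602 0.085  0.2417] [[-0.0051  1.      0.0002]
 [ 1.      0.0051  0.0004]
 [ 0.0004  0.0002 -1.    ]] 0.0006162324071934396 [0.6789 1.1913 1.5133] [-0.614   0.1243  0.3773  2.0231 -0.0546  1.0032 -0.2048]
[407.3487 125.6015] [399 117  18  18 261] [0.5543 0.1535 0.05  ]Traceback (most recent call last):
  File "<stdin>", line 8, in <module>
  File "h.py", line 18, in blob
    i=1+np.argmax(s[1:,4]); return l==i,c[i],s[i]
        ~~~~~~~~~^^^^^^^^^
    return _wrapfunc(a, 'argmax', axis=axis, out=out, **kwds)
    return bound(*args, **kwds)
ValueError: attempt to get argmax of an empty sequence
```

View pics/w1.png

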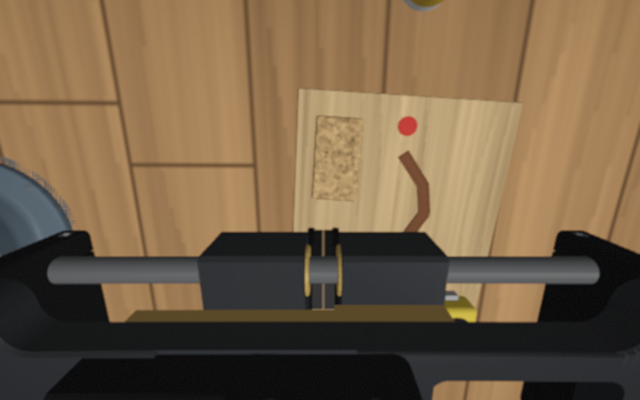

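The gripper hides the lower half of the picture. The red dot at (407,126) and pieces 1 and 2, from (404,154) to (425,215), are visible. I'll go past the far end to see the rest.

Request:
step_arm(plan=[{"jaw":1,"offset":[0,-3,0],"delta_rot":[0,0,0]},{"jaw":1,"offset":[0,-4,0],"delta_rot":[0,0,0]},{"jaw":1,"offset":[0,-4,0],"delta_rot":[0,0,0]},{"jaw":1,"offset":[0,-4,0],"delta_rot":[0,0,0]},{"jaw":1,"offset":[0,-4,0],"delta_rot":[0,0,0]},{"jaw":1,"offset":[0,-4,0],"delta_rot":[0,0,0]},{"jaw":1,"offset":[0,-2,0],"delta_rot":[0,0,0]},{"jaw":1,"offset":[0,0,0],"delta_rot":[0,0,0]},{"jaw":1,"offset":[0,0,0],"delta_rot":[0,0,0]}])

```text
clock: 2.47
eef_pos: [0.4606, -0.1627, 0.2414]
ee_rot: [0.704, 0.71, 0.0, -0.0]
wrist_force: [0.8, 0.4, -0.7]
finger_gap: 0.0005
finger_force: 0.0
```

```bash
python3 - <<'E'
from h import *
np.set_printoptions(precision=4,suppress=True)
f,K,k1,W=cam('wrist'); cv2.imwrite('pics/w2.png',f)
np.savez('w2.npz',f=f,K=K,k1=k1,W=W)
R=np.array([.5543,.1535]);B=np.array([.5362,-.149])
for n in('w1','w2'):
    q=np.load(n+'.npz');f,K,k1,W=q['f'],q['K'],float(q['k1']),q['W']
    r,b,d=[near(m,300,0,560,230) for m in masks(f)]
    for nm,m in(('r',r),('b',b)):
        if m.any(): print(n,nm,blob(m)[1],plane(blob(m)[1],K,k1,W,.0495)[0,:2])
    if d.any():
        m,_,st=blob(d);P=plane(np.argwhere(m)[:,::-1],K,k1,W,.051)[:,:2];print(n,st);print(line(P,R,B,.012))
        rect=cv2.minAreaRect(P.astype(np.float32));print(P[:,1].max(),P[:,1].min())
E
```

```text
w1 r [407.3487 125.6015] [0.5544 0.1535]
w1 [400 152  29  78 889]
[[0.556  0.1243]
 [0.5564 0.1167]
 [0.5643 0.1049]
 [0.5731 0.0923]
 [0.5778 0.08  ]
 [0.5796 0.068 ]
 [0.5808 0.0558]
 [0.5768 0.0439]
 [0.5706 0.0341]]
0.12434578837767946 0.030640075637936748
w2 b [388.5686 174.799 ] [ 0.5373 -0.1497]
w2 [ 364    0   76  151 1983]
[[ 0.5687  0.0274]
 [ 0.5637  0.0206]
 [ 0.5538  0.0093]
 [ 0.5426 -0.002 ]
 [ 0.5318 -0.0132]
 [ 0.5234 -0.025 ]
 [ 0.516  -0.0365]
 [ 0.5101 -0.0481]
 [ 0.5104 -0.0602]
 [ 0.5121 -0.0723]
 [ 0.5155 -0.0847]
 [ 0.524  -0.0971]
 [ 0.5326 -0.1096]
 [ 0.5357 -0.1179]]
0.028062200392101694 -0.120890376178747
```

View pics/w2.png

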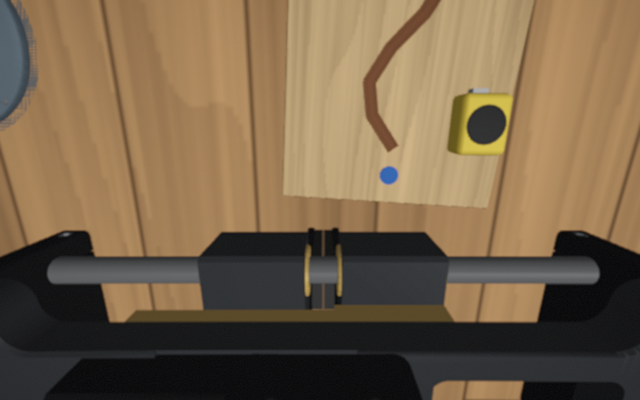

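Wrist and top views agree to 1–2 mm: the strip runs from (.556,.121) to (.536,-.121). In this view the blue dot is at (389,175), the strip end is at (393,148) and the tape is at (484,124). Next I go to the start point.

Request:
step_arm(plan=[{"jaw":1,"offset":[1.0,2.5,0],"delta_rot":[0,0,0]},{"jaw":1,"offset":[1.1,3.5,0],"delta_rot":[0,0,0]},{"jaw":1,"offset":[1.1,3.5,0],"delta_rot":[0,0,0]},{"jaw":1,"offset":[1.1,3.5,0],"delta_rot":[0,0,0]},{"jaw":1,"offset":[1.1,3.5,0],"delta_rot":[0,0,0]},{"jaw":1,"offset":[1.1,3.5,0],"delta_rot":[0,0,0]},{"jaw":1,"offset":[1.1,3.5,0],"delta_rot":[0,0,0]},{"jaw":1,"offset":[1.1,2.8,-2],"delta_rot":[0,0,0]},{"jaw":1,"offset":[1.0,1.4,-3],"delta_rot":[0,0,0]},{"jaw":1,"offset":[0,0,-3],"delta_rot":[0,0,0]}])

```text
clock: 3.35
eef_pos: [0.5583, 0.1227, 0.1609]
ee_rot: [0.699, 0.715, 0.003, -0.0]
wrist_force: [1.0, 0.8, -0.3]
finger_gap: 0.0002
finger_force: 0.0
```

Request:
step_arm(plan=[{"jaw":1,"offset":[0,0,-3],"delta_rot":[0,0,0]},{"jaw":1,"offset":[0,0,-3],"delta_rot":[0,0,0]},{"jaw":1,"offset":[0,0,-1.5],"delta_rot":[0,0,0]},{"jaw":1,"offset":[0,0,0],"delta_rot":[0,0,0]},{"jaw":1,"offset":[0,0,0],"delta_rot":[0,0,0]},{"jaw":1,"offset":[0,0,0],"delta_rot":[0,0,0]}])

```text
clock: 3.85
eef_pos: [0.5577, 0.1153, 0.0877]
ee_rot: [0.703, 0.711, 0.001, 0.0]
wrist_force: [-0.3, -0.7, 0.8]
finger_gap: 0.0004
finger_force: 0.0
```

Request:
step_arm(plan=[{"jaw":1,"offset":[0,0,-1.0],"delta_rot":[0,0,0]},{"jaw":1,"offset":[0,0,-0.5],"delta_rot":[0,0,0]},{"jaw":1,"offset":[0,0,0],"delta_rot":[0,0,0]},{"jaw":1,"offset":[0,0,0],"delta_rot":[0,0,0]},{"jaw":1,"offset":[0,0,0],"delta_rot":[0,0,0]}])

```text
clock: 4.27
eef_pos: [0.5573, 0.1135, 0.0718]
ee_rot: [0.704, 0.71, 0.0, 0.0]
wrist_force: [-0.1, 0.4, 0.4]
finger_gap: 0.0004
finger_force: 0.0
```

Request:
step_arm(plan=[{"jaw":1,"offset":[0,0,-0.3],"delta_rot":[0,0,0]},{"jaw":1,"offset":[0,0,-0.3],"delta_rot":[0,0,0]},{"jaw":1,"offset":[0,0,0],"delta_rot":[0,0,0]},{"jaw":1,"offset":[0,0,0],"delta_rot":[0,0,0]},{"jaw":1,"offset":[0,0,0],"delta_rot":[0,0,0]}])

```text
clock: 4.68
eef_pos: [0.5579, 0.1136, 0.0663]
ee_rot: [0.704, 0.71, 0.001, 0.0]
wrist_force: [-1.0, -0.1, 4.9]
finger_gap: 0.0003
finger_force: 2.8
```

```bash
python3 - <<'E'
from h import *
s=ctrl.observe();print(s['clock'],s['eef_pos'],s['wrist_force'])
f,K,k1,W=cam('side'); cv2.imwrite('pics/s2.png',cv2.resize(f[130:290,240:420],None,fx=4,fy=3.7))
E
```

```text
4.6833 [0.55787842 0.11362424 0.0662572 ] [-1.00084519 -0.08905498  4.89782751]
```

View pics/s2.png

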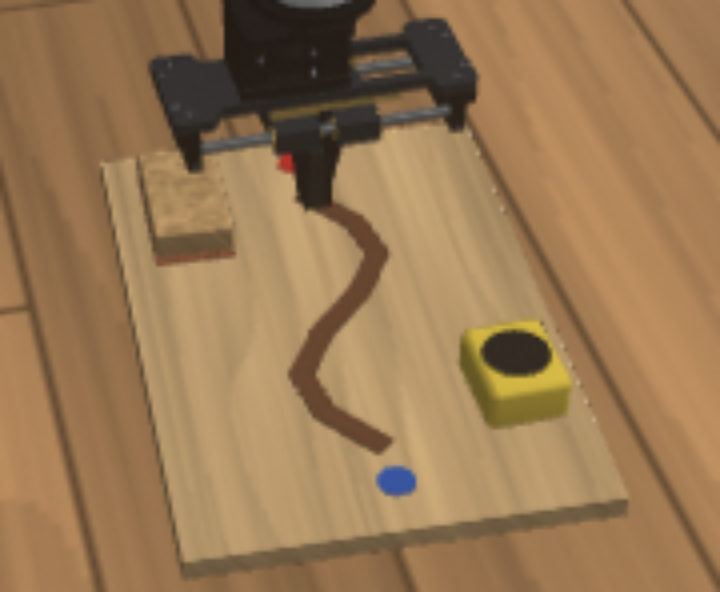

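Contact made at about 4.9 N in the side view: the fingertip sits on the red end at crop position (315,200), clear of the block at (185,210). I slide along.

Request:
step_arm(plan=[{"jaw":1,"offset":[0.42,-0.66,0],"delta_rot":[0,0,0]},{"jaw":1,"offset":[0.42,-0.66,0],"delta_rot":[0,0,0]},{"jaw":1,"offset":[0.42,-0.66,0],"delta_rot":[0,0,0]},{"jaw":1,"offset":[0.42,-0.66,0],"delta_rot":[0,0,0]},{"jaw":1,"offset":[0.3,-0.7,0],"delta_rot":[0,0,0]},{"jaw":1,"offset":[0.1,-0.6,0],"delta_rot":[0,0,0]},{"jaw":1,"offset":[0.1,-0.6,0],"delta_rot":[0,0,0]},{"jaw":1,"offset":[0,0,0],"delta_rot":[0,0,0]},{"jaw":1,"offset":[0,0,0],"delta_rot":[0,0,0]}])

```text
clock: 5.48
eef_pos: [0.5798, 0.0687, 0.0664]
ee_rot: [0.704, 0.71, 0.001, 0.0]
wrist_force: [-0.7, 0.4, 4.2]
finger_gap: 0.0004
finger_force: 2.8
```

Request:
step_arm(plan=[{"jaw":1,"offset":[0.05,-0.4,0],"delta_rot":[0,0,0]},{"jaw":1,"offset":[0,0,0],"delta_rot":[0,0,0]},{"jaw":1,"offset":[0.05,-0.6,0],"delta_rot":[0,0,0]},{"jaw":1,"offset":[-0.1,-0.6,0],"delta_rot":[0,0,0]},{"jaw":1,"offset":[-0.3,-0.6,0],"delta_rot":[0,0,0]},{"jaw":1,"offset":[-0.4,-0.6,0],"delta_rot":[0,0,0]},{"jaw":1,"offset":[-0.3,-0.5,0],"delta_rot":[0,0,0]},{"jaw":1,"offset":[0,0,0],"delta_rot":[0,0,0]},{"jaw":1,"offset":[-0.3,-0.3,0],"delta_rot":[0,0,0]},{"jaw":1,"offset":[0,0,0],"delta_rot":[0,0,0]}])

```text
clock: 6.32
eef_pos: [0.5678, 0.0329, 0.0667]
ee_rot: [0.704, 0.71, 0.002, 0.001]
wrist_force: [2.3, 1.6, 5.5]
finger_gap: 0.0007
finger_force: 2.6
```

Request:
step_arm(plan=[{"jaw":1,"offset":[-0.1,-0.5,0],"delta_rot":[0,0,0]},{"jaw":1,"offset":[0,0,0],"delta_rot":[0,0,0]},{"jaw":1,"offset":[-0.3,-0.6,0],"delta_rot":[0,0,0]},{"jaw":1,"offset":[-0.5,-0.6,0],"delta_rot":[0,0,0]},{"jaw":1,"offset":[-0.5,-0.55,0],"delta_rot":[0,0,0]},{"jaw":1,"offset":[-0.5,-0.5,0],"delta_rot":[0,0,0]},{"jaw":1,"offset":[-0.5,-0.5,0],"delta_rot":[0,0,0]},{"jaw":1,"offset":[0,0,0],"delta_rot":[0,0,0]},{"jaw":1,"offset":[-0.4,-0.4,0],"delta_rot":[0,0,0]},{"jaw":1,"offset":[0,0,0],"delta_rot":[0,0,0]}])

```text
clock: 7.15
eef_pos: [0.5395, -0.0041, 0.0666]
ee_rot: [0.704, 0.71, 0.002, 0.001]
wrist_force: [0.9, 0.2, 4.5]
finger_gap: 0.0006
finger_force: 2.6
```

Request:
step_arm(plan=[{"jaw":1,"offset":[-0.4,-0.5,0],"delta_rot":[0,0,0]},{"jaw":1,"offset":[-0.4,-0.5,0],"delta_rot":[0,0,0]},{"jaw":1,"offset":[0,0,0],"delta_rot":[0,0,0]},{"jaw":1,"offset":[-0.4,-0.6,0],"delta_rot":[0,0,0]},{"jaw":1,"offset":[-0.4,-0.6,0],"delta_rot":[0,0,0]},{"jaw":1,"offset":[-0.4,-0.6,0],"delta_rot":[0,0,0]},{"jaw":1,"offset":[-0.3,-0.6,0],"delta_rot":[0,0,0]},{"jaw":1,"offset":[0,0,0],"delta_rot":[0,0,0]},{"jaw":1,"offset":[-0.2,-0.4,0],"delta_rot":[0,0,0]},{"jaw":1,"offset":[0,0,0],"delta_rot":[0,0,0]}])

```text
clock: 7.98
eef_pos: [0.5141, -0.0419, 0.0664]
ee_rot: [0.704, 0.71, 0.001, 0.001]
wrist_force: [1.1, 1.0, 5.3]
finger_gap: 0.0006
finger_force: 2.7
```

Request:
step_arm(plan=[{"jaw":1,"offset":[-0.25,-0.5,0],"delta_rot":[0,0,0]},{"jaw":1,"offset":[-0.1,-0.6,0],"delta_rot":[0,0,0]},{"jaw":1,"offset":[0,-0.6,0],"delta_rot":[0,0,0]},{"jaw":1,"offset":[0.05,-0.6,0],"delta_rot":[0,0,0]},{"jaw":1,"offset":[0.05,-0.4,0],"delta_rot":[0,0,0]},{"jaw":1,"offset":[0,0,0],"delta_rot":[0,0,0]},{"jaw":1,"offset":[0.05,-0.4,0],"delta_rot":[0,0,0]},{"jaw":1,"offset":[0,0,0],"delta_rot":[0,0,0]}])

```text
clock: 8.65
eef_pos: [0.511, -0.0724, 0.0659]
ee_rot: [0.704, 0.71, 0.001, -0.001]
wrist_force: [-0.2, 2.5, 6.1]
finger_gap: 0.0004
finger_force: 2.9
```

Request:
step_arm(plan=[{"jaw":1,"offset":[0.2,-0.5,0],"delta_rot":[0,0,0]},{"jaw":1,"offset":[0.2,-0.6,0],"delta_rot":[0,0,0]},{"jaw":1,"offset":[0.4,-0.6,0],"delta_rot":[0,0,0]},{"jaw":1,"offset":[0.4,-0.6,0],"delta_rot":[0,0,0]},{"jaw":1,"offset":[0.4,-0.6,0],"delta_rot":[0,0,0]},{"jaw":1,"offset":[0.4,-0.6,0],"delta_rot":[0,0,0]},{"jaw":1,"offset":[0.2,-0.3,0],"delta_rot":[0,0,0]},{"jaw":1,"offset":[0,0,0],"delta_rot":[0,0,0]},{"jaw":1,"offset":[0,0,0],"delta_rot":[0,0,0]},{"jaw":1,"offset":[0,0,0],"delta_rot":[0,0,0]}])

```text
clock: 9.48
eef_pos: [0.5325, -0.1109, 0.0658]
ee_rot: [0.704, 0.71, 0.0, -0.001]
wrist_force: [-1.3, 1.8, 6.6]
finger_gap: 0.0006
finger_force: 3.0
```

```bash
python3 - <<'E'
from h import *
f,K,k1,W=cam('side'); cv2.imwrite('pics/s3.png',cv2.resize(f[130:350,240:420],None,fx=3.2,fy=2.7))
E
```

```text
(no output)
```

View pics/s3.png

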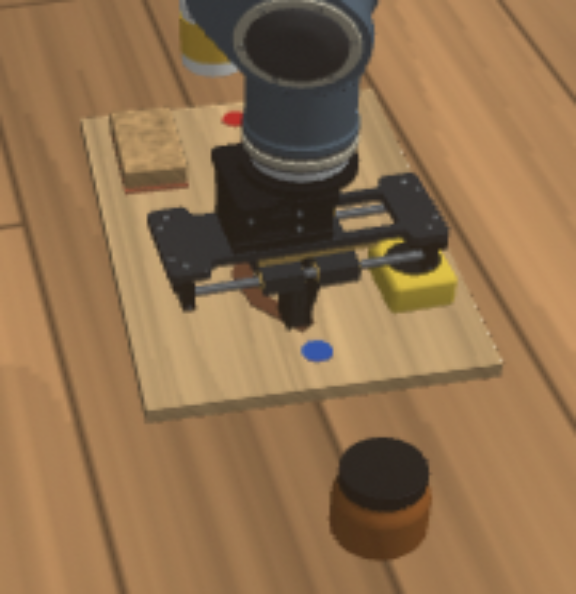

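The fingertip rests on the blue end at crop position (297,315), pressing lightly, and nothing in view has moved. Handing in.

```bash
python3 -c "
from station import ctrl
print(ctrl.close_job())"
```

```text
the job is handed in; nothing more can be done
None
```

I ran the fingertip along all seven pieces of the strip from the red end to the blue end, at about 4–7 N, and handed in with it resting on the blue end piece; the hand-in returned no verdict.

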